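Clear the light bench and hold the glass cell in its beam

TASK

Brass chips lie on the white bed of the light bench: take the orange scraper block, push all three chips off the bed's far edge into the black tray without touching them with the fingers, and stand the scraper back on the bench top, clear of the instrument. Then grip the green cell by its white frosted faces only, never its clear windows, lift it from the rack and hold it upright in the light path, midway between lamp and detector, its windows facing them and the beam passing through the middle of the windows. Finish while still holding it there, clear of everything but the fingers, and leave the amber cell, the lens cap and the magnifier where they are.

Things in the scene. Friction and masses are not known exactly. Their poses are not given: they have to be found in the camera images.
- light_bench: Light bench, fixed: dark base 110 (x) by 250 (y) by 25 mm high; grey lamp housing at +y, blue detector housing at -y, each 64 (x) by 58 (y) mm, tops at 93 mm (lamp fins 99 mm), 111 mm free between their lens rims. The white bed lies between them. Origin: centre of the underside; z up, +x from bed to tray, y along the beam.
- bed (a point): Middle of the white bed's top, 25 mm above the bench top, straight above the light bench's origin. The bed runs 55 mm to either side along x, with open ends, and 56 mm along y to the lens rims. Axes as the light bench's.
- tray (a point): Middle of the crumb tray's floor, 3 mm above the bench top, 88 mm from the light bench's origin along its +x. Black tray adjoining the bed's +x (far) edge: 66 (x) by 124 (y) mm, walls 4 mm thick and 22 mm high on its three other sides. Axes as the light bench's.
- beam (a point): Middle of the light path: a thin yellow beam runs through this point along y from lamp to detector, 68 mm above the bench top (43 mm above the white bed). Axes as the light bench's.
- scraper: Orange scraper block, loose, 90 g nominal, standing upright: foot with black rubber edge 24 mm thick (x) by 84 mm wide (y), up to 23 mm height; above it a grip 16 mm thick (x) by 70 mm wide (y), from 23 to 66 mm height. Origin: centre of the underside; x across the thickness, y along the blade, z up. Front and back are alike.
- green_cell: Green glass cell (cuvette), loose, 60 g nominal, 24 by 24 by 60 mm high, standing in one well of the rack. Its faces toward +x and -x are white and frosted (to be gripped, 24 mm apart, 24 mm wide, 60 mm high); its faces toward +y and -y are clear green windows; green top. Origin: centre of the underside; z up.
- green_cell_mid (a point): Middle of the green cell's windows: on the cell's axis, 28 mm above its underside. This point belongs on the beam, the cell's y axis along the beam (either way round).
- green_cell_windows: The two clear green windows of the green cell (faces toward +y and -y, 18 mm wide in x, 54 mm high, flush), not to be touched. Origin and axes as the green cell's.
- amber_cell: Amber cell, the same shape as the green one, in the rack's other well; leave it alone. Origin: centre of the underside.
- rack: White rack, fixed, 56 (x) by 130 (y) by 20 mm high, with two square wells 8 mm deep (floor 12 mm above the bench top) at y = -35 and +35 mm, 3 mm wider than the cells. Origin: centre of the underside. The green cell stands in either well, its axes roughly parallel to the rack's, give or take a few degrees.
- lens_cap: Black lens cap, 40 mm across, 11 mm high, loose bystander. Origin: centre of the underside.
- magnifier: Black standing magnifier (loupe), 37 mm across, 40 mm high, loose bystander. Origin: centre of the underside.
- chip_0: Brass chip, loose, 14 by 12 by 8 mm high, 12 g, lying on the white bed. Origin: centre of the underside.
- chip_1: Brass chip, loose, 14 by 12 by 8 mm high, 12 g, lying on the white bed. Origin: centre of the underside.
- chip_2: Brass chip, loose, 14 by 12 by 8 mm high, 12 g, lying on the white bed. Origin: centre of the underside.
There are look-alikes about, which are no part of the job. Of the things that look like the scraper, take the one that is nearest to the robot's base at the start.

How it is judged (in metres and radians):
On the way, in this order (a step that is already met when the one before it is completed fails the run):
1. the scraper is held by the gripper over the white bed (contact force between the fingers and scraper above 0.5 N and height (world z) of scraper above 0.02 m and x of scraper in the frame of light_bench between -0.08 and 0.08 m and y of scraper in the frame of light_bench between -0.06 and 0.06 m), for 0.1 s.
2. all three chips lie in the crumb tray (x of chip_0 in the frame of light_bench between 0.053 and 0.119 m and y of chip_0 in the frame of light_bench between -0.06 and 0.06 m and height (world z) of each of chip_0, chip_1, chip_2 below 0.022 m and x of chip_1 in the frame of light_bench between 0.053 and 0.119 m and y of chip_1 in the frame of light_bench between -0.06 and 0.06 m and x of chip_2 in the frame of light_bench between 0.053 and 0.119 m and y of chip_2 in the frame of light_bench between -0.06 and 0.06 m), for 0.2 s.
3. the scraper stands on the bench top, released and clear of the light bench (height (world z) of scraper below 0.006 m and angle between scraper's own z axis and vertical below 0.15 rad and contact force between scraper and light_bench below 0.05 N and contact force between the fingers and scraper below 0.05 N), for 0.2 s.
At the end, for the whole second after the job is handed in: Chips in the tray; scraper upright on the bench top, released, clear of the light bench; green cell held still, touching only the fingers, upright and square to the beam within 7 degrees, window middle within 5 mm sideways, 6 mm in height and 20 mm along the beam of the middle of the light path (all of step 2 and all of step 3 and x of green_cell_mid in the frame of beam between -0.005 and 0.005 m and y of green_cell_mid in the frame of beam between -0.02 and 0.02 m and z of green_cell_mid in the frame of beam between -0.006 and 0.006 m and angle between green_cell's own z axis and vertical below 0.12 rad and angle between the y axis of green_cell and the y axis of light_bench, either way round below 0.12 rad and contact force between the fingers and green_cell above 1 N and contact force between green_cell and light_bench below 0.05 N and contact force between green_cell and scraper below 0.05 N and linear speed of green_cell below 0.02 m/s); the arm keeps its last pose, push and grip.
It fails at once if the fingers touch a polished window of the green cell (contact force between the fingers and green_cell_windows above 0.5 N).
It fails at once if the fingers touch a chip (contact force between the fingers and chip_0 above 0.5 N or contact force between the fingers and chip_1 above 0.5 N or contact force between the fingers and chip_2 above 0.5 N).
It fails at once if the amber cell is moved more than 15 mm (distance of amber_cell from where it was at the start of the episode above 0.015 m).
It fails at once if the lens cap or the magnifier is moved more than 20 mm (distance of any of lens_cap, magnifier from where it was at the start of the episode above 0.02 m).
It also fails if it takes over 61 s, if anything falls off the work surface, if the arm or the gripper's body presses on something with over 40 N, if the wrist force passes 120 N, or if a joint passes its speed limit or range.

ROBOT

A 6-joint arm with a two-finger parallel gripper is mounted at the origin on a cart in front of the work surface, level with it; the furniture and walls round the work are solid. World frame = base frame: x ahead of the robot, y to its left, z up, the work surface at z = 0. Lengths are in mm, angles in rad, forces in N, time in s.
With the tool pointing down it reaches from about 275 to 750 mm from the base axis. Payload 10.2 kg.
Tool frame: the origin (TCP) lies midway between the tips of the shut fingers; the grasp point (between the pads) lies 19 mm behind it; x points along the fingers, y is the direction in which the jaws open and shut, and the axes are right-handed (so a half turn about x gives the same grasp; the last joint's range is limited). The gripper opens to 88 mm and grips with 3 to 60 N. Pads are 18 mm wide; open, the fingers measure 123 mm over their backs; the gripper's body (75 mm by 187 mm) begins 45 mm behind the grasp point.
Start: joints at [-1.326, 0.313, 1.498, -0, 1.331, -0.223], TCP at [236.724, -468.608, 238.72] pointing down, gripper open.
Joint ranges: [-2.94, 2.94], [-0.97, 2.17], [0.19, 2.56], [-1.23, 4.37], [0.02, 3.11], [-2.88, 2.88]. Speed limits (rad/s): [2.39, 2.39, 3.01, 3.14, 3.14, 3.14].

INTERFACE

Orientations are given as [roll, pitch, yaw] about the fixed x, y, z axes, in that order (R = Rz(yaw) Ry(pitch) Rx(roll)).
In Python, from station import arm gives the robot as it stands. The module is installed in compiled form; this text tells all that it offers.
- The arm moves only by the tool arm_command, never from a script. Its argument "steps" is a list that holds one entry, the list of rows, each a list of 7 numbers: the turn, a rotation vector about the world's x, y, z in rad, then the shift along the world's x, y, z in mm, then the closure, from 0 (fully open) to 1 (shut). In form: [[[ax, ay, az, tx, ty, tz, gripper], ...]]. A call has 1 to 10 rows; each row is the pose to reach, as a shift and turn from the pose commanded when the call began; what a row does not reach only later rows make up. A row lasts 1/8 s, in which the tool goes at most 62.5 mm and 10.7 degrees, less where a joint would pass 70% of its speed; a pose out of reach is approached as far as the arm can. A call with a gripper value outside its range is refused whole. The fingers move at their own pace and stop on an object; the grip force is fixed at half the most. Time passes only in rows, so rows that repeat a pose let the fingers close. It gives the time, the measured TCP pose, the force and the opening at its end, in the units of the state.
- arm.state(): the state, without advancing time (a new reading comes with each control period).
- arm.grab_frame(name): name is "scene" or "top" or "wrist"; returns a dict with "color" (420x560x3 uint8, blue, green, red), "mtx" (3x3 intrinsics, pixels), "R" (3x3) and "t" (3): a world point X has camera coordinates R X + t. Camera axes: x right, y down, z forward; pixel columns grow to the right and rows downward; lengths in mm; the calibration is good to about 2 mm. A picture is of the moment at which its call begins. There is no depth.
- arm.sign_off(): hands the job in, once; it reports no verdict.
The state is a dict: "time_s": time; "q": joint angles; "joint_vel": joint speeds; "tau": joint torques, N m; "eef_pos": TCP position; "orientation": TCP orientation; "wrist_force": force on the tool from outside, world axes, zero at the start; "moment": the same for the moment, N m; "grip_width": finger opening in mm.
Only numpy, scipy, OpenCV 4.12 (cv2) and the standard library are available. Lean on these libraries where they do the work, as an engineer would, in place of code of your own. Each camera call takes 0.05 s, during which the arm holds its last target. There are 200 camera calls.

## Working session

There is one attempt and no reset: what is moved stays moved. The work goes in short steps, Python scripts to look and compute and a tool call to move; the robot and the scene stay as the last step left them, time stands still between calls to the robot, and variables do not carry over. Pictures are saved under pics/ and viewed, about 8 in all and at most 12, crops included, and the job is handed in when it is done.

Besides the shell and the picture viewer there is one more tool, called after "Emit:" in YAML: its name, and indented under it one key for each argument. arm_command: Moves the arm, as the interface text tells. Its arguments: {"type":"object","properties":{"steps":{"type":"array"}},"required":["steps"]}

```bash
mkdir -p pics; cat > h.py <<'E'
import numpy as np, cv2
from station import arm
def cam(n):
    f=arm.grab_frame(n); f={k:np.array(v) for k,v in f.items()}; return f
def ray(f,u,v,z):
    K,R,t=f["mtx"],f["R"],f["t"].ravel()
    d=R.T@np.linalg.inv(K)@np.array([u,v,1.]); c=-R.T@t
    return (c+d*(z-c[2])/d[2])
def proj(f,X):
    p=f["mtx"]@(f["R"]@np.array(X,float)+f["t"].ravel()); return p[:2]/p[2]
E
python3 - <<'E'
from h import *
import pickle
print(arm.state())
F={n:cam(n) for n in("top","scene")}
pickle.dump(F,open("F.pkl","wb"))
for n in F:
    cv2.imwrite(f"pics/{n}0.png",F[n]["color"]); print(n,F[n]["mtx"],-F[n]["R"].T@F[n]["t"].ravel(),F[n]["R"])
E
```

```text
{'time_s': 0.0, 'q': array([-1.32641711e+00,  3.13437579e-01,  1.49843471e+00, -2.20810156e-05,
        1.33099413e+00, -2.23399372e-01]), 'joint_vel': array([ 0.00120524, -0.00075714, -0.00011954,  0.00215583, -0.00099765,
       -0.00035792]), 'tau': array([-1.70103031e-04, -4.02206933e+01, -2.52273417e+01,  6.94734463e-02,
        3.52160528e-02, -1.06944913e-04]), 'eef_pos': array([ 236.64823251, -468.36247141,  238.1683183 ]), 'orientation': array([-1.77736337,  1.56952238,  1.83201313]), 'wrist_force': array([-0.44197621,  0.17078855, -0.49979327]), 'moment': array([-0.0229563 ,  0.00942538, -0.04110769]), 'grip_width': 88.24364225320308}
top [[517.41868199   0.         291.38131418]
 [  0.         517.41868199 210.18008506]
 [  0.           0.           1.        ]] [ 442.06290057  -43.14335199 1042.62280579] [[-0.02287933 -0.99968772 -0.01004991]
 [-0.9981536   0.02340768 -0.05604884]
 [ 0.05626659  0.008749   -0.99837745]]
scene [[382.20961389   0.         282.73902059]
 [  0.         382.20961389 209.22596168]
 [  0.           0.           1.        ]] [-77.54320594 440.22924477 446.03587209] [[-0.63750834 -0.770285    0.01562486]
 [-0.32959952  0.25434231 -0.90921623]
 [ 0.69638156 -0.58478287 -0.41603091]]
```

View pics/top0.png

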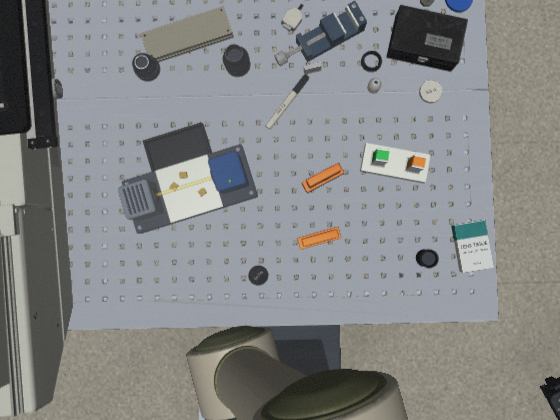

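View pics/scene0.png

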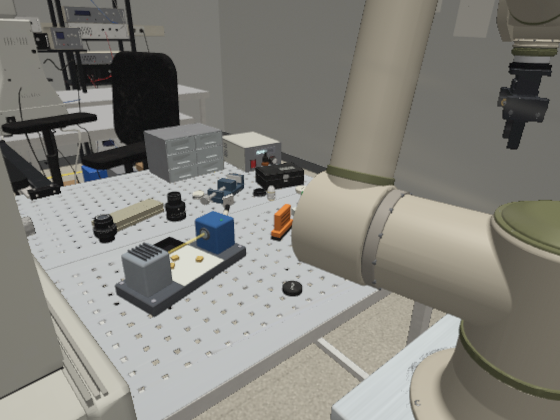

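Top view: light bench around (190,180) with three chips at (174,187), (184,175) and (202,191); tray at (177,147). Orange blocks are at (323,177) and (319,238), the second nearer the base. Rack at (396,162), green cell (382,157), amber (418,162), cap (258,275), magnifier (427,258). Next: zoom and measure.

```bash
python3 - <<'E'
from h import *
import pickle
F=pickle.load(open("F.pkl","rb")); f=F["top"]; im=f["color"]
a=cv2.resize(im[110:245,110:270],None,fx=4.9,fy=4.4,interpolation=cv2.INTER_CUBIC)[:594]
a=cv2.resize(im[115:240,115:265],(720,600),interpolation=cv2.INTER_CUBIC)
cv2.imwrite("pics/a.png",a)
b=cv2.resize(im[135:285,290:440],(600,600),interpolation=cv2.INTER_CUBIC); cv2.imwrite("pics/b.png",b)
hsv=cv2.cvtColor(im,cv2.COLOR_BGR2HSV)
def comps(m,z,name,mn=15):
    cs,_=cv2.findContours(m.astype(np.uint8),cv2.RETR_EXTERNAL,cv2.CHAIN_APPROX_NONE)
    for c in cs:
        if cv2.contourArea(c)<mn: continue
        r=cv2.minAreaRect(c); bx=cv2.boxPoints(r); P=np.array([ray(f,*p,z)[:2] for p in bx])
        M=cv2.moments(c); ce=(M["m10"]/M["m00"],M["m01"]/M["m00"])
        print(name,np.round(ce,1),np.round(r[1],1),"box ctr",np.round(P.mean(0),1),"edges",np.round(np.linalg.norm(P[1]-P[0])),np.round(np.linalg.norm(P[2]-P[1])),"ang",np.round([np.degrees(np.arctan2(*(P[i+1]-P[i])[::-1])) for i in(0,1)],1))
h,s,v=cv2.split(hsv)
comps((h>3)&(h<18)&(s>150)&(v>70),33,"orange@33")
comps((h>3)&(h<18)&(s>150)&(v>190),66,"brightorange@66")
comps((h>45)&(h<80)&(s>120),72,"green@72")
comps((h>14)&(h<30)&(s>80)&(v>80),29,"brass@29",8)
comps((h>105)&(h<125)&(s>150)&(v>60),93,"blue@93",100)
m=(s<30)&(v>205); comps(m,25,"white@25",100)
m2=v<75; m2[:110]=0; comps(m2,20,"dark@20",150)
E
```

```text
orange@33 [318.7 237.4] [11.4 41.8] box ctr [444.  -86.4] edges 81.0 22.0 ang [ -75.4 -165.6]
orange@33 [322.3 177.4] [11.4 41.5] box ctr [562.1 -96.5] edges 82.0 23.0 ang [ -63.  -153.4]
orange@33 [416.3 161.2] [18. 10.] box ctr [ 589.8 -280.7] edges 20.0 35.0 ang [ -2.  -91.4]
brightorange@66 [316.6 238.2] [10.6 41.8] box ctr [444.5 -84.9] edges 79.0 20.0 ang [ -75.4 -165.6]
brightorange@66 [312.3 183.7] [10.3 40.7] box ctr [558.1 -95.8] edges 77.0 20.0 ang [ -64.7 -155.2]
brightorange@66 [323.7 174.2] [ 6.5 34.9] box ctr [564.1 -97.3] edges 66.0 12.0 ang [ -63.2 -153.7]
brightorange@66 [418.9 161.2] [11.   8.2] box ctr [ 584.4 -278.5] edges 16.0 21.0 ang [ -13.2 -102.8]
green@72 [380.7 154.4] [11. 16.] box ctr [ 596.2 -204.2] edges 30.0 21.0 ang [-91.4 178.1]
brass@29 [309.5 242.1] [ 3.4 14.8] box ctr [437.9 -71. ] edges 29.0 7.0 ang [ -77.3 -167.4]
brass@29 [201.7 191.6] [5.4 6.4] box ctr [540.  141.5] edges 13.0 11.0 ang [ -54.2 -144.2]
brass@29 [173.6 186.6] [6.4 7.1] box ctr [550.9 196.6] edges 14.0 13.0 ang [ -45.9 -136. ]
brass@29 [182.7 174.4] [5. 7.] box ctr [574.8 179. ] 
[... 438 characters left out ...]
.7] box ctr [ 590.3 -242. ] edges 53.0 128.0 ang [ -12.  -101.8]
dark@20 [552.3 393.1] [19. 43.] box ctr [ 126.  -524.1] edges 82.0 37.0 ang [ -2.8 -91.2]
dark@20 [300.5 377.1] [ 93. 209.] box ctr [183.9 -28.7] edges 409.0 178.0 ang [-91.2 178. ]
dark@20 [257.8 274.8] [18. 18.] box ctr [373.6  34.4] edges 35.0 35.0 ang [-91.3 178.8]
dark@20 [426.8 258. ] [17. 21.] box ctr [ 398.5 -297.3] edges 41.0 33.0 ang [-91.3 177.8]
dark@20 [176.7 146.2] [32.  62.8] box ctr [632.6 191.1] edges 126.0 65.0 ang [ -74.  -163.7]
dark@20 [ 45.2 133.1] [57.  31.1] box ctr [656.1 462. ] edges 63.0 116.0 ang [ -88.9 -177.4]
dark@20 [ 14.5 121.3] [26. 30.] box ctr [688.2 517.1] edges 61.0 53.0 ang [ -91.5 -179.7]
```

View pics/a.png

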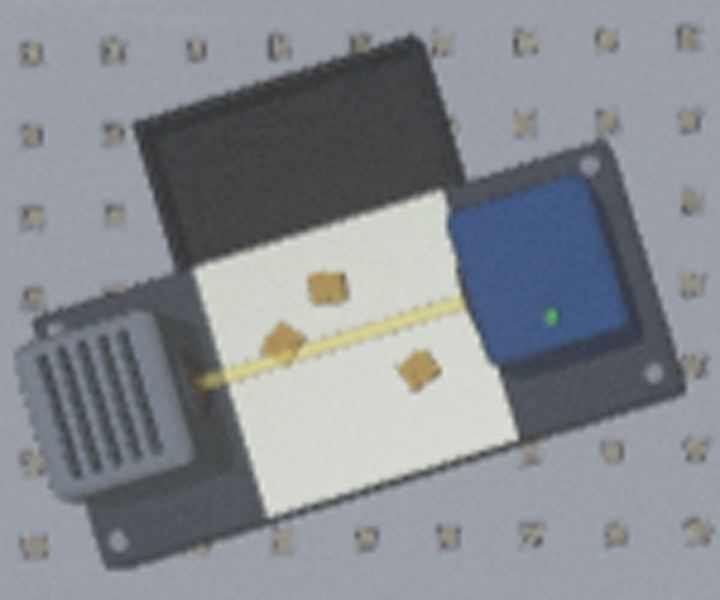

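View pics/b.png

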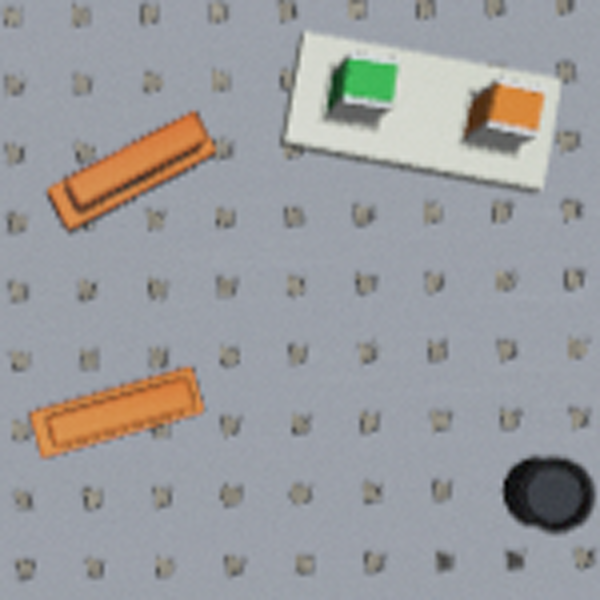

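Crops: near block stands upright, grip up, blade tilted ~15°; chips lie mid-bed, frosted faces of the cells point toward/away from the robot. Now compute frames.

```bash
python3 - <<'E'
from h import *
import pickle
from scipy.spatial.transform import Rotation as Ro
F=pickle.load(open("F.pkl","rb")); f=F["top"]; im=f["color"]
C=np.array([(194,265),(445,190),(518,438),(268,517)])/4.8+115-.4
B=np.array([ray(f,*p,25)[:2] for p in C]); print("bed",B.round(1),B.mean(0), "edges",[np.linalg.norm(B[i]-B[i-1]).round(1) for i in range(4)])
for i,j in((0,1),(3,2),(3,0),(2,1)): print("yaw",np.degrees(np.arctan2(*(B[j]-B[i])[::-1])))
# base corners (top 25)
C2=np.array([(35,320),(605,142),(685,390),(110,568)])/4.8+115-.4
B2=np.array([ray(f,*p,25)[:2] for p in C2]); print("base",B2.round(1),B2.mean(0),[np.linalg.norm(B2[i]-B2[i-1]).round(1) for i in range(4)])
yaw=np.radians(16.3); o=(B.mean(0)+B2.mean(0))/2; print("o",o)
for p in((201.7,191.6),(173.6,186.6),(182.7,174.4)):
    X=ray(f,*p,31)[:2]-o; print("chip",X.round(0),"bench",(X[0]*np.cos(yaw)+X[1]*np.sin(yaw)).round(1),(-X[0]*np.sin(yaw)+X[1]*np.cos(yaw)).round(1))
# scraper foot corners at z~20 & grip top corners at 66 (crop b scale 4)
o2=np.array([290,135])-.4
foot=np.array([(30,411),(192,367),(205,411),(45,460)])/4+o2
P=np.array([ray(f,*p,20)[:2] for p in foot]);print("foot",P.round(1),P.mean(0),[np.linalg.norm(P[i]-P[i-1]).round(1) for i in range(4)])
top=np.array([(48,419),(189,379),(196,409),(55,449)])/4+o2
P=np.array([ray(f,*p,66)[:2] for p in top]);print("gtop",P.mean(0),[np.linalg.norm(P[i]-P[i-1]).round(1) for i in range(4)])
g=np.array([(350,58),(397,61),(394,103),(346,98)])/4+o2
P=np.array([ray(f,*p,72)[:2] for p in g]);print("green",P.round(1),P.mean(0),[np.linalg.norm(P[i]-P[i-1]).round(1) for i in range(4)],[np.degrees(np.arctan2(*(P[i]-P[i-1])[::-1])).round(1) for i in range(4)])
s=arm.state(); print(Ro.from_euler("xyz",s["orientation"]).as_matrix().round(3))
E
```

```text
bed [[586.  234.4]
 [614.6 130.1]
 [511.2 101.5]
 [481.1 204.8]] [548.20246476 167.68255193] edges [np.float64(109.0), np.float64(108.2), np.float64(107.4), np.float64(107.6)]
yaw -74.62451191648748
yaw -73.7585915946442
yaw 15.77552368401674
yaw 15.470906527861823
base [[564.7 300.4]
 [633.   63.5]
 [529.3  32.4]
 [461.6 270. ]] [547.16499979 166.58209443] [np.float64(107.5), np.float64(246.6), np.float64(108.3), np.float64(247.1)]
o [547.68373228 167.13232318]
chip [ -8. -26.] bench -14.9 -22.7
chip [ 3. 29.] bench 11.4 27.2
chip [27. 11.] bench 29.0 3.0
foot [[ 445.7  -44.2]
 [ 465.6 -124.7]
 [ 443.8 -130.5]
 [ 421.5  -51.1]] [444.13947936 -87.6141938 ] [np.float64(25.2), np.float64(82.9), np.float64(22.6), np.float64(82.5)]
gtop [443.17520218 -87.47381518] [np.float64(14.5), np.float64(69.1), np.float64(14.5), np.float64(69.0)]
green [[ 608.5 -199.1]
 [ 606.5 -221.2]
 [ 586.6 -219.1]
 [ 589.5 -196.6]] [ 597.75388609 -209.01071057] [np.float64(19.1), np.float64(22.2), np.float64(20.0), np.float64(22.7)] [np.float64(-7.5), np.float64(-95.1), np.float64(174.0), np.float64(82.6)]
[[-0.     0.451 -0.893]
 [ 0.001 -0.893 -0.451]
 [-1.    -0.001 -0.   ]]
```

Emit:
arm_command:
  steps:
    - [[0,0,0.17,26,48,-5,0],[0,0,0.34,52,95,-10,0],[0,0,0.51,78,143,-20,0],[0,0,0.68,104,191,-30,0],[0,0,0.85,130,238,-40,0],[0,0,1.02,156,286,-50,0],[0,0,1.19,181,333,-60,0],[0,0,1.354,207.3,381.1,-70,0],[0,0,1.354,207.3,381.1,-80,0],[0,0,1.354,207.3,381.1,-80,0]]

```text
time_s: 1.35
eef_pos: [443.5, -87.7, 158.1]
orientation: [-2.118, 1.569, 2.844]
wrist_force: [0.2, 0.3, 0.1]
grip_width: 88.4
```

```bash
python3 - <<'E'
from h import *
from scipy.spatial.transform import Rotation as Ro
f=cam("wrist"); cv2.imwrite("pics/w1.png",f["color"])
s=arm.state(); print(s["time_s"],s["eef_pos"],s["q"].round(2)); R=Ro.from_euler("xyz",s["orientation"]).as_matrix(); print(R.round(3),"jaw",np.degrees(np.arctan2(R[1,1],R[0,1])))
im=f["color"]; hsv=cv2.cvtColor(im,cv2.COLOR_BGR2HSV); h,sa,v=cv2.split(hsv)
m=((h>3)&(h<18)&(sa>150)&(v>70)).astype(np.uint8)
for c in cv2.findContours(m,0,1)[0]:
    if cv2.contourArea(c)>300:
        for z in(66,23):
            bx=cv2.boxPoints(cv2.minAreaRect(c)); P=np.array([ray(f,*p,z)[:2] for p in bx]); print(z,P.mean(0),P.round(1).tolist(),bx.round().tolist())
E
```

```text
1.4 [443.62737192 -88.25659088 158.57066829] [-0.46  0.24  1.82 -0.    1.08 -0.71]
[[-0.001  0.969  0.247]
 [ 0.     0.247 -0.969]
 [-1.    -0.001 -0.   ]] jaw 14.270730362212259
66 [548.17859095 -87.7410264 ] [[512.8, -52.8], [540.4, -41.6], [585.0, -121.8], [554.5, -134.8]] [[392.0, 194.0], [437.0, 188.0], [452.0, 304.0], [407.0, 310.0]]
23 [ 570.83511875 -102.53502103] [[529.1, -61.3], [561.6, -48.1], [614.3, -142.7], [578.3, -158.1]] [[392.0, 194.0], [437.0, 188.0], [452.0, 304.0], [407.0, 310.0]]
66 [440.22706899 -78.31244613] [[440.5, -120.8], [421.1, -40.7], [439.0, -36.1], [460.4, -115.7]] [[263.0, 259.0], [263.0, 142.0], [292.0, 142.0], [292.0, 259.0]]
23 [443.4208513  -91.40654756] [[443.7, -141.5], [420.8, -47.0], [442.0, -41.6], [467.2, -135.5]] [[263.0, 259.0], [263.0, 142.0], [292.0, 142.0], [292.0, 259.0]]
```

View pics/w1.png

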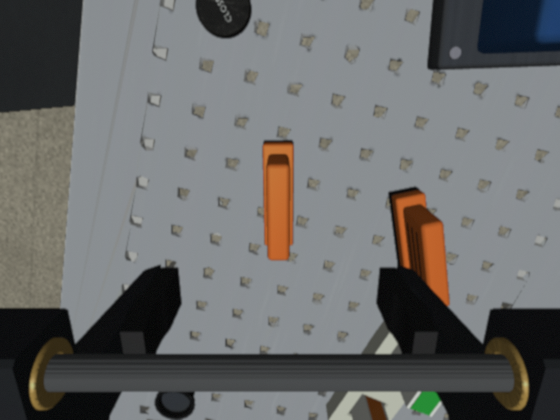

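Wrist view: near block at column 278, centred between the fingers (180–378) and aligned. Descend, grip, lift.

Emit:
arm_command:
  steps:
    - [[0,0,0,0,0,-50,0],[0,0,0,0,0,-95,0],[0,0,0,0,0,-129,0],[0,0,0,0,0,-129,0],[0,0,0,0,0,-129,1],[0,0,0,0,0,-129,1],[0,0,0,0,0,-129,1],[0,0,0,0,0,-129,1],[0,0,0,0,0,-129,1],[0,0,0,0,0,-129,1]]

```text
time_s: 2.65
eef_pos: [444.0, -87.5, 29.7]
orientation: [-2.268, 1.571, 2.696]
wrist_force: [-0.0, -0.1, 1.2]
grip_width: 29.9
```

Emit:
arm_command:
  steps:
    - [[0,0,0,0,0,0,1],[0,0,0,0,0,0,1],[0,0,0,0,0,30,1],[0,0,0,0,0,70,1],[0,0,0,0,0,100,1],[0,0,0,0,0,100,1]]

```text
time_s: 3.4
eef_pos: [444.8, -87.9, 131.1]
orientation: [0.863, 1.567, -0.456]
wrist_force: [-0.1, 0.5, -0.7]
grip_width: 15.9
```

Emit:
arm_command:
  steps:
    - [[0,0,0,10,50,20,1],[0,0,0.01,20,105,20,1],[0,0,0.024,30,160,20,1],[0,0,0.024,40,210,20,1],[0,0,0.024,45.7,239.3,20,1],[0,0,0.024,45.7,239.3,-10,1],[0,0,0.024,45.7,239.3,-40,1],[0,0,0.024,45.7,239.3,-50,1],[0,0,0.024,45.7,239.3,-50,1]]

```text
time_s: 4.53
eef_pos: [489.4, 151.7, 79.1]
orientation: [-1.783, 1.569, -3.079]
wrist_force: [0.1, 0.5, 0.6]
grip_width: 15.7
```

```bash
python3 - <<'E'
from h import *
s=arm.state(); print(s["eef_pos"],s["wrist_force"],s["grip_width"],s["q"].round(2))
f=cam("wrist");g=cam("scene")
cv2.imwrite("pics/w2.png",np.hstack([cv2.resize(f["color"],(400,300)),cv2.resize(g["color"][180:330,90:290],(400,300),interpolation=cv2.INTER_CUBIC)]))
E
```

```text
[489.43098442 151.66063064  79.08509228] [0.0792464  0.45215958 0.57912344] 15.736268865920302 [ 0.07  0.47  1.72  0.    0.95 -0.2 ]
```

View pics/w2.png

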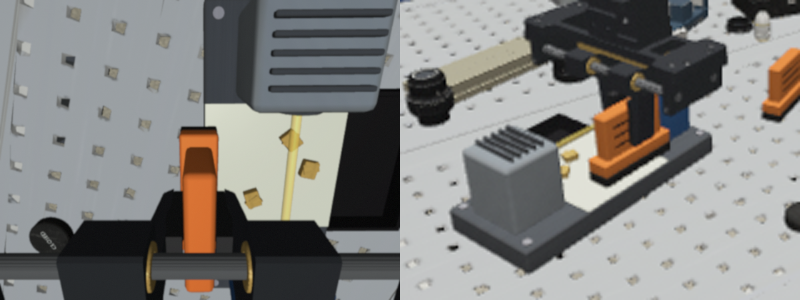

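Scene view: scraper above the bed's near edge, square to it, chips ahead of the blade and inside its width. Lower and push.

Emit:
arm_command:
  steps:
    - [[0,0,0,0,0,-15,1],[0,0,0,0,0,-23.5,1],[0,0,0,11.5,3.3,-23.5,1],[0,0,0,23.1,6.5,-23.5,1],[0,0,0,34.6,9.8,-23.5,1],[0,0,0,46.2,13.1,-23.5,1],[0,0,0,57.7,16.3,-23.5,1],[0,0,0,69.3,19.6,-23.5,1],[0,0,0,80.8,22.8,-23.5,1],[0,0,0,92.4,26.1,-23.5,1]]

```text
time_s: 5.88
eef_pos: [583.1, 178.2, 56.2]
orientation: [1.463, 1.57, 0.167]
wrist_force: [0.2, -0.7, -0.6]
grip_width: 15.8
```

Emit:
arm_command:
  steps:
    - [[0,0,0,8.7,2.4,0,1],[0,0,0,17.3,4.9,0,1],[0,0,0,26,7.3,0,1],[0,0,0,26,7.3,0,1]]

```text
time_s: 6.38
eef_pos: [608.6, 185.3, 56.1]
orientation: [1.528, 1.571, 0.232]
wrist_force: [0.3, -0.9, -1.6]
grip_width: 16.0
```

```bash
python3 - <<'E'
from h import *
s=arm.state(); print(s["time_s"],s["eef_pos"],s["wrist_force"],s["grip_width"])
f=cam("wrist");g=cam("scene")
cv2.imwrite("pics/w3.png",np.hstack([cv2.resize(f["color"],(400,300)),cv2.resize(g["color"][180:330,90:290],(400,300),interpolation=cv2.INTER_CUBIC)]))
E
```

```text
6.375 [608.5685348  185.28225528  56.09619288] [ 0.25450782 -0.89183265 -1.59172552] 16.012718695055966
```

View pics/w3.png

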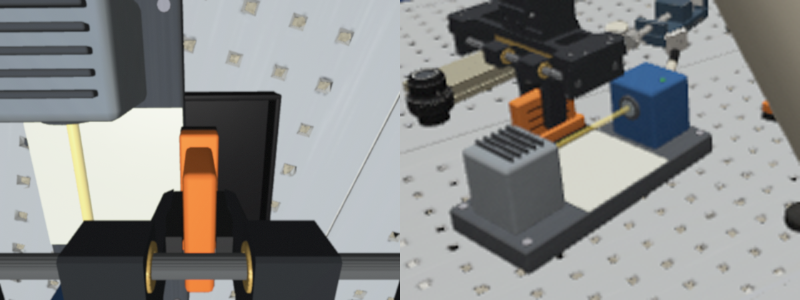

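Bed is empty. Lift, carry the scraper back, and check the tray.

Emit:
arm_command:
  steps:
    - [[0,0,0,0,0,50,1],[0,0,0,0,0,100,1],[0,0,0,-30,-40,100,1],[0,0,0,-60,-90,100,1],[0,0,0,-90,-140,100,1],[0,0,0,-120,-190,100,1],[0,0,0,-145,-240,100,1],[0,0,0,-164,-272.7,100,1],[0,0,0,-164,-272.7,60,1],[0,0,0,-164,-272.7,20,1]]

```text
time_s: 7.72
eef_pos: [443.9, -88.0, 75.8]
orientation: [0.838, 1.569, -0.459]
wrist_force: [0.2, 0.6, -0.6]
grip_width: 15.8
```

```bash
python3 - <<'E'
from h import *
s=arm.state(); print(s["time_s"],s["eef_pos"],s["wrist_force"],s["grip_width"])
f=cam("top");im=f["color"]
h,sa,v=cv2.split(cv2.cvtColor(im,cv2.COLOR_BGR2HSV)); m=((h>10)&(h<30)&(sa>80)&(v>60)).astype(np.uint8)
o=np.array([547.7,167.1]);y=np.radians(15.8)
for c in cv2.findContours(m,0,1)[0]:
    if cv2.contourArea(c)>5:
        r=cv2.minAreaRect(c);X=ray(f,*r[0],10)[:2]-o
        if abs(X[0])<160 and abs(X[1])<100: print(r,(X[0]*np.cos(y)+X[1]*np.sin(y)).round(1),(-X[0]*np.sin(y)+X[1]*np.cos(y)).round(1))
cv2.imwrite("pics/t4.png",cv2.resize(im[115:240,115:265],(720,600),interpolation=cv2.INTER_CUBIC))
E
```

```text
7.725 [443.91473728 -87.98294236  75.75653002] [ 0.19281037  0.58586798 -0.6096151 ] 15.833524438400987
((158.0, 194.0), (2.0, 6.0), 90.0) 9.6 65.7
((171.0, 161.5), (5.0, 6.0), 90.0) 64.9 22.2
((179.25, 158.24998474121094), (4.427187919616699, 6.640782833099365), 71.56504821777344) 66.3 4.4
((193.23532104492188, 154.44117736816406), (4.365641117095947, 6.5484619140625), 75.96376037597656) 65.4 -24.8
```

View pics/t4.png

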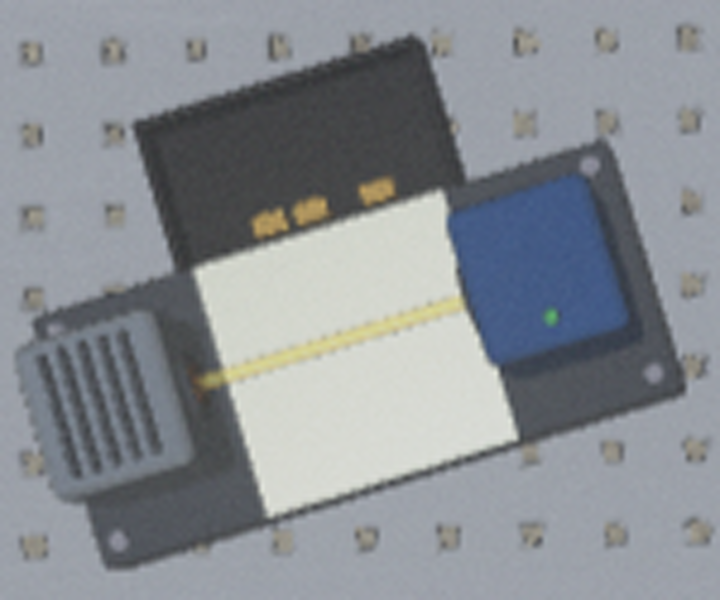

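All three chips lie in the tray (bench x≈65, y 22/4/−25; image (270,221), (310,210), (377,190)). Set down and release.

Emit:
arm_command:
  steps:
    - [[0,0,0,0,0,-25,1],[0,0,0,0,0,-40,1],[0,0,0,0,0,-46,1],[0,0,0,0,0,-46.5,1],[0,0,0,0,0,-46.5,0],[0,0,0,0,0,-46.5,0],[0,0,0,0,0,-46.5,0],[0,0,0,0,0,-46.5,0],[0,0,0,0,0,-46.5,0],[0,0,0,0,0,-46.5,0]]

```text
time_s: 9.02
eef_pos: [444.1, -87.5, 29.7]
orientation: [-1.906, 1.571, 3.082]
wrist_force: [-1.1, -0.0, 0.6]
grip_width: 73.8
```

Emit:
arm_command:
  steps:
    - [[0,0,0,0,0,30,0],[0,0,0,0,0,80,0],[0,0,0,0,0,130,0],[0,0,0,0,0,130,0]]

```text
time_s: 9.52
eef_pos: [445.5, -88.1, 162.6]
orientation: [0.842, 1.564, -0.453]
wrist_force: [-0.2, -0.5, -0.1]
grip_width: 88.4
```

```bash
python3 - <<'E'
from h import *
import pickle
s=arm.state(); print(s["time_s"],s["eef_pos"],s["wrist_force"],s["grip_width"])
f=cam("wrist");pickle.dump(f,open("W5.pkl","wb"))
g=cam("scene")
cv2.imwrite("pics/w5.png",np.hstack([cv2.resize(f["color"],(400,300)),cv2.resize(g["color"][180:330,200:400],(400,300))]))
im=f["color"];h,sa,v=cv2.split(cv2.cvtColor(im,cv2.COLOR_BGR2HSV)); m=((h>45)&(h<80)&(sa>120)).astype(np.uint8)
for c in cv2.findContours(m,0,1)[0]:
    if cv2.contourArea(c)>50: print(cv2.minAreaRect(c))
E
```

```text
9.525 [445.49436511 -88.08488756 162.64800651] [-0.15591109 -0.51191865 -0.14141574] 88.4342672784448
((415.35809326171875, 397.3986511230469), (18.250877380371094, 25.806976318359375), 35.53767776489258)
```

View pics/w5.png

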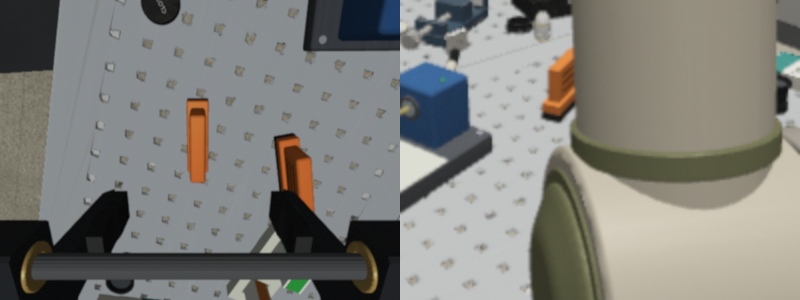

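Scraper stands upright where it was released. Move over the green cell and look again.

Emit:
arm_command:
  steps:
    - [[0,0,-0.1,38,-30,10,0],[0,0,-0.2,77,-60,20,0],[0,0,-0.3,115,-90,20,0],[0,0,-0.38,154,-121.5,20,0],[0,0,-0.38,154,-121.5,20,0],[0,0,-0.38,154,-121.5,20,0]]

```text
time_s: 10.38
eef_pos: [597.3, -208.4, 177.9]
orientation: [-2.003, 1.567, 2.605]
wrist_force: [-0.6, -0.3, 0.4]
grip_width: 88.1
```

```bash
python3 - <<'E'
from h import *
from scipy.spatial.transform import Rotation as Ro
s=arm.state(); print(s["time_s"],s["eef_pos"],s["q"].round(2)); R=Ro.from_euler("xyz",s["orientation"]).as_matrix(); print("jaw",np.degrees(np.arctan2(R[1,1],R[0,1])))
f=cam("wrist");im=f["color"]
print("cam",-f["R"].T@f["t"].ravel(), "tcp px@72",proj(f,[*s["eef_pos"][:2],72]))
h,sa,v=cv2.split(cv2.cvtColor(im,cv2.COLOR_BGR2HSV)); m=((h>45)&(h<80)&(sa>120)).astype(np.uint8)
for c in cv2.findContours(m,0,1)[0]:
    if cv2.contourArea(c)>50:
        r=cv2.minAreaRect(c); bx=cv2.boxPoints(r); print(r)
        P=np.array([ray(f,*p,72)[:2] for p in bx]); print(P.round(1).tolist(),P.mean(0),[np.linalg.norm(P[i]-P[i-1]).round(1) for i in range(4)],[np.degrees(np.arctan2(*(P[i]-P[i-1])[::-1])).round(1) for i in range(4)])
cv2.imwrite("pics/w6.png",im)
E
```

```text
10.375 [ 597.34314228 -208.41328002  177.91859458] [-0.52  0.6   1.23  0.    1.32 -0.42]
jaw -5.978467243838412
cam [ 606.16097504 -124.40066328  324.41887921] tcp px@72 [279.24236437 210.98407661]
((277.8930969238281, 200.7827606201172), (23.6679630279541, 46.75461196899414), 4.763641834259033)
[[585.5, -216.5], [592.2, -182.4], [608.4, -185.5], [602.4, -219.8]] [ 597.11384465 -201.06637944] [np.float64(17.2), np.float64(34.7), np.float64(16.5), np.float64(34.8)] [np.float64(169.0), np.float64(78.9), np.float64(-10.8), np.float64(-99.9)]
```

View pics/w6.png

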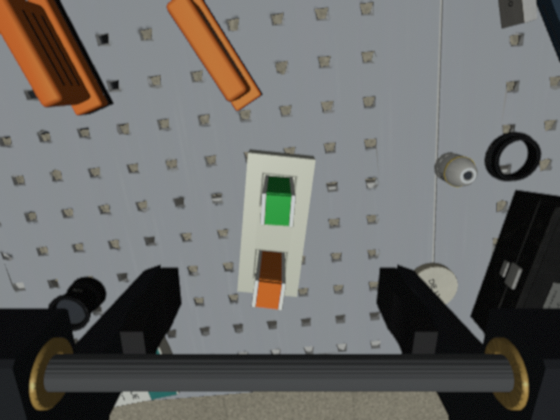

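Wrist view: green top centred about (278,209), dark window face above it; TCP projects to (279,211). Refine top quad and angle.

```bash
python3 - <<'E'
from h import *
f=cam("wrist");im=f["color"]; h,sa,v=cv2.split(cv2.cvtColor(im,cv2.COLOR_BGR2HSV))
print(v[170:232:4,278],sa[170:232:4,278])
m=((h>45)&(h<80)&(sa>100)&(v>115)).astype(np.uint8)
for nm,m in(("top",m),("all",((h>45)&(h<80)&(sa>120)).astype(np.uint8)),("rack",((sa<40)&(v>150)&(np.indices(v.shape)[0]<300)).astype(np.uint8))):
  for c in cv2.findContours(m,0,1)[0]:
    if cv2.contourArea(c)>200:
        r=cv2.minAreaRect(c); bx=cv2.boxPoints(r); z=20 if nm=="rack" else 72
        P=np.array([ray(f,*p,z)[:2] for p in bx]); print(nm,r,P.mean(0),[np.linalg.norm(P[i]-P[i-1]).round(1) for i in range(4)],[np.degrees(np.arctan2(*(P[i]-P[i-1])[::-1])).round(1) for i in range(4)])
cv2.imwrite("pics/w7.png",cv2.resize(im[165:235,235:325],(771,600),interpolation=cv2.INTER_CUBIC))
E
```

```text
[193 162  52  53  52  51 107 157 156 155 154 152 152 151 182 185] [ 18  20 186 192 191 200 174 171 173 174 172 174 176 176  28  19]
top ((277.2433776855469, 209.34959411621094), (24.079877853393555, 29.401399612426758), 3.814074993133545) [ 596.10545627 -207.32875763] [np.float64(17.5), np.float64(22.2), np.float64(17.1), np.float64(22.3)] [np.float64(170.0), np.float64(79.8), np.float64(-9.9), np.float64(-99.0)]
all ((277.7411193847656, 200.62437438964844), (23.511526107788086, 46.45307540893555), 4.085616588592529) [ 597.104075   -201.05807517] [np.float64(17.1), np.float64(34.6), np.float64(16.4), np.float64(34.7)] [np.float64(169.8), np.float64(79.6), np.float64(-10.1), np.float64(-99.3)]
rack ((440.7500305175781, 279.75), (40.305084228515625, 24.041629791259766), 45.0) [ 737.57491449 -308.28613735] [np.float64(43.0), np.float64(21.8), np.float64(42.2), np.float64(22.5)] [np.float64(129.5), np.float64(46.4), np.float64(-49.7), np.float64(-131.8)]
rack ((273.7068786621094, 228.28494262695312), (68.6732177734375, 145.19778442382812), 6.009005546569824) [ 588.31288334 -245.94613596] [np.float64(64.9), np.float64(137.4), np.float64(56.8), np.float64(138.3)] [np.float64(167.2), np.float64(76.5), np.float64(-11.9), np.float64(-100.1)]
```

View pics/w7.png

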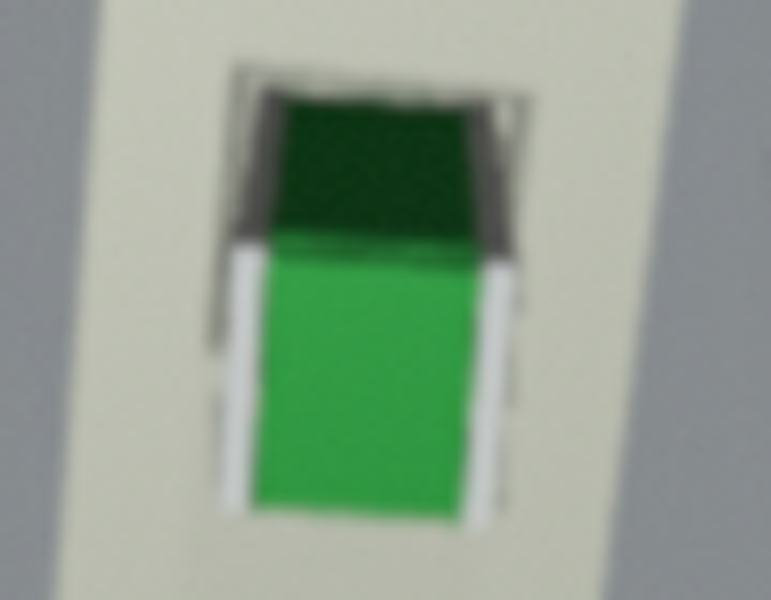

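Emit:
arm_command:
  steps:
    - [[0,0,-0.065,-1.6,1.2,-50,0],[0,0,-0.065,-1.6,1.2,-100,0],[0,0,-0.065,-1.6,1.2,-135,0],[0,0,-0.065,-1.6,1.2,-146.7,0],[0,0,-0.065,-1.6,1.2,-146.7,0],[0,0,-0.065,-1.6,1.2,-146.7,1],[0,0,-0.065,-1.6,1.2,-146.7,1],[0,0,-0.065,-1.6,1.2,-146.7,1],[0,0,-0.065,-1.6,1.2,-146.7,1],[0,0,-0.065,-1.6,1.2,-146.7,1]]

```text
time_s: 11.72
eef_pos: [596.5, -207.8, 33.1]
orientation: [0.721, 1.571, -1.02]
wrist_force: [0.7, -0.3, 0.4]
grip_width: 40.1
```

Emit:
arm_command:
  steps:
    - [[0,0,0,0,0,0,1],[0,0,0,0,0,0,1],[0,0,0,0,0,0,1]]

```text
time_s: 12.1
eef_pos: [596.5, -207.8, 33.0]
orientation: [-1.237, 1.571, -2.977]
wrist_force: [0.3, -0.8, -0.1]
grip_width: 23.9
```

Emit:
arm_command:
  steps:
    - [[0,0,0,0,0,10,1],[0,0,0,0,0,40,1],[0,0,0,0,0,80,1],[0,0,0,0,0,120,1],[0,0,0,0,0,120,1],[0,0,0,0,0,120,1]]

```text
time_s: 12.85
eef_pos: [596.1, -207.6, 152.3]
orientation: [-1.906, 1.569, 2.637]
wrist_force: [-0.4, 0.2, -0.2]
grip_width: 23.7
```

Emit:
arm_command:
  steps:
    - [[0,0,0.05,-5,40,0,1],[0,0,0.1,-11,85,0,1],[0,0,0.16,-17,130,0,1],[0,0,0.22,-24,180,0,1],[0,0,0.29,-30,230,0,1],[0,0,0.35,-37,280,0,1],[0,0,0.4,-43,330,0,1],[0,0,0.445,-48.8,365,0,1],[0,0,0.445,-48.8,374.9,0,1],[0,0,0.445,-48.8,374.9,0,1]]

```text
time_s: 14.1
eef_pos: [547.6, 166.8, 152.2]
orientation: [-1.572, 1.569, -2.868]
wrist_force: [-0.8, -0.6, -1.2]
grip_width: 23.6
```

Emit:
arm_command:
  steps:
    - [[0,0,0,0,0,-30,1],[0,0,0,0,0,-60,1],[0,0,0,0,0,-82,1],[0,0,0,0,0,-92,1],[0,0,0,0,0,-92,1],[0,0,0,0,0,-92,1]]

```text
time_s: 14.85
eef_pos: [548.3, 166.8, 61.9]
orientation: [1.352, 1.569, 0.055]
wrist_force: [0.2, 0.4, -1.0]
grip_width: 23.8
```

```bash
python3 - <<'E'
from h import *
from scipy.spatial.transform import Rotation as Ro
import pickle
s=arm.state(); print(s["time_s"],s["eef_pos"],s["wrist_force"],s["grip_width"]); R=Ro.from_euler("xyz",s["orientation"]).as_matrix(); print("jaw",np.degrees(np.arctan2(R[1,1],R[0,1])))
f=cam("wrist");g=cam("scene");pickle.dump((f,g),open("W8.pkl","wb"))
a=f["color"];b=g["color"]
cv2.imwrite("pics/w8.png",np.hstack([cv2.resize(a,(400,300)),cv2.resize(b[200:305,110:250],(400,300),interpolation=cv2.INTER_CUBIC)]))
for z in(40,68,100): print(z,"wrist",proj(f,[547.7,167.1,z]),"scene",proj(g,[547.7,167.1,z]))
h,sa,v=cv2.split(cv2.cvtColor(a,cv2.COLOR_BGR2HSV)); m=((h>20)&(h<34)&(sa>70)&(v>120)).astype(np.uint8)
y=np.radians(15.8);o=np.array([547.7,167.1])
for c in cv2.findContours(m,0,1)[0]:
    if cv2.contourArea(c)>60:
        vx,vy,x0,y0=cv2.fitLine(c,cv2.DIST_L2,0,.01,.01).ravel(); r=cv2.boundingRect(c); print("beam",r)
        for d in(-.4*r[3],0,.4*r[3]):
            X=ray(f,x0+vx*d,y0+vy*d,68)[:2]-o; print("bench xy",(X[0]*np.cos(y)+X[1]*np.sin(y)).round(1),(-X[0]*np.sin(y)+X[1]*np.cos(y)).round(1))
E
```

```text
14.85 [548.2926853  166.8155271   61.89070046] [ 0.20047316  0.42724056 -0.97284529] 23.771241289311224
jaw 15.727612520680719
40 wrist [277.51162029 263.22941601] scene [185.41501888 256.06153426]
68 wrist [277.48642603 292.60376722] scene [184.13047049 243.85434917]
100 wrist [277.44502421 340.87475664] scene [182.61283349 229.43210082]
beam (379, 270, 14, 22)
bench xy 45.7 1.7
bench xy 45.9 5.9
bench xy 46.1 10.1
beam (383, 224, 15, 22)
bench xy 45.8 23.3
bench xy 46.1 27.1
bench xy 46.3 30.9
beam (385, 192, 16, 25)
bench xy 45.4 36.4
bench xy 45.7 40.6
bench xy 46.0 44.6
beam (266, 167, 15, 79)
bench xy -1.9 52.0
bench xy -1.8 39.2
bench xy -1.7 25.6
```

View pics/w8.png

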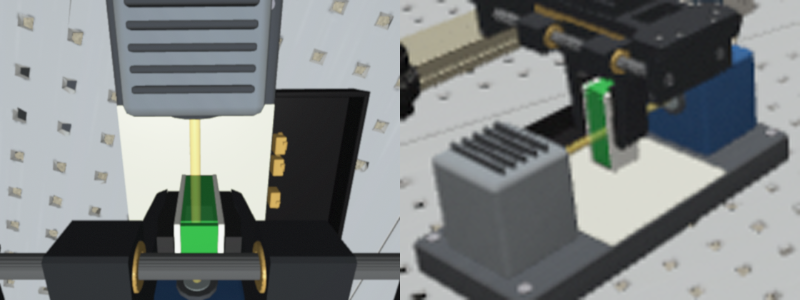

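Chips sit in the tray. The beam meets the cell at column ~195 and the cell centre is ~199 in the halved wrist view, so the cell is about 2 mm too far in +x. Nudge and recheck with numbers, heights too.

Emit:
arm_command:
  steps:
    - [[0,0,0,-1.9,-0.5,0,1],[0,0,0,-1.9,-0.5,0,1],[0,0,0,-1.9,-0.5,0,1],[0,0,0,-1.9,-0.5,0,1]]

```text
time_s: 15.45
eef_pos: [545.8, 166.6, 61.0]
orientation: [1.195, 1.571, -0.1]
wrist_force: [0.1, 0.8, 0.1]
grip_width: 23.7
```

```bash
python3 - <<'E'
from h import *
s=arm.state(); print(s["time_s"],s["eef_pos"],s["wrist_force"],s["grip_width"],abs(s["joint_vel"]).max())
f=cam("wrist");g=cam("scene");a=f["color"];b=g["color"]
h,sa,v=cv2.split(cv2.cvtColor(a,cv2.COLOR_BGR2HSV))
for r in (200,225,240): 
    c=np.where((h[r]>20)&(h[r]<34)&(sa[r]>70)&(v[r]>120))[0]; c=c[(c>240)&(c<310)]; print("beam row",r,c.mean() if len(c) else None)
for r in range(250,350,12):
    c=np.where((h[r]>45)&(h[r]<85)&(sa[r]>90))[0]; c=c[(c>230)&(c<330)]; print("green row",r,(c.min(),c.max(),(c.min()+c.max())/2) if len(c) else None)
C=np.array([545.9,166.5]);y=np.radians(15.8);ux=np.array([np.cos(y),np.sin(y)]);uy=np.array([-np.sin(y),np.cos(y)])
for z,dx in((40,0),(40,-12),(40,12),(100,-12),(100,12),(68,0)): print("scene pred +y face",z,dx,(5*(proj(g,[*(C+12*uy+dx*ux),z])-[110,200])).round())
cv2.imwrite("pics/w9.png",cv2.resize(b[200:305,110:250],(700,525),interpolation=cv2.INTER_CUBIC))
E
```

```text
15.45 [545.84598009 166.62213106  61.04767525] [0.06783626 0.80449257 0.07381301] 23.68600721220494 0.0019174969834310517
beam row 200 279.0
beam row 225 279.0
beam row 240 279.0
green row 250 (np.int64(260), np.int64(296), np.float64(278.0))
green row 262 (np.int64(259), np.int64(298), np.float64(278.5))
green row 274 (np.int64(257), np.int64(299), np.float64(278.0))
green row 286 (np.int64(256), np.int64(301), np.float64(278.5))
green row 298 (np.int64(255), np.int64(302), np.float64(278.5))
green row 310 (np.int64(253), np.int64(304), np.float64(278.5))
green row 322 (np.int64(253), np.int64(304), np.float64(278.5))
green row 334 (np.int64(253), np.int64(304), np.float64(278.5))
green row 346 (np.int64(254), np.int64(303), np.float64(278.5))
scene pred +y face 40 0 [357. 295.]
scene pred +y face 40 -12 [379. 304.]
scene pred +y face 40 12 [337. 285.]
scene pred +y face 100 -12 [364. 169.]
scene pred +y face 100 12 [321. 152.]
scene pred +y face 68 0 [351. 233.]
```

Beam (col 279) and cell centre (278.4) now coincide. No pictures are left, so check the height numerically in the scene view.

```bash
python3 - <<'E'
from h import *
g=cam("scene");b=g["color"];h,sa,v=cv2.split(cv2.cvtColor(b,cv2.COLOR_BGR2HSV))
y=np.radians(15.8);C=np.array([545.9,166.5]);ux=np.array([np.cos(y),np.sin(y)]);uy=np.array([-np.sin(y),np.cos(y)])
P=lambda dx,dy,z:proj(g,[*(C+dx*ux+dy*uy),z]).round(1)
print("pred window corners z43/97:",P(-9,12,43),P(9,12,43),P(-9,12,97),P(9,12,97),"top far",P(-9,-12,100),"beam hit",P(0,12,68))
m=((h>40)&(h<90)&(sa>90)).astype(np.uint8);m[:,:150]=0;m[:,210:]=0;m[:215]=0;m[275:]=0
c=max(cv2.findContours(m,0,1)[0],key=cv2.contourArea);print(cv2.boundingRect(c))
for col in range(174,188,2):
    r=np.where(m[:,col])[0]; q=np.where((h[225:270,col]>18)&(h[225:270,col]<36)&(sa[225:270,col]>60))[0]+225; print(col,(r.min(),r.max()) if len(r) else None,"beam rows",q)
E
```

```text
pred window corners z43/97: [184.5 259.1] [178.2 256.2] [181.9 234.8] [175.5 232.1] top far [191.2 228.6] beam hit [180.1 246.6]
(175, 228, 11, 31)
174 None beam rows [247 248 249 250]
176 (np.int64(231), np.int64(239)) beam rows [247 248 249]
178 (np.int64(230), np.int64(254)) beam rows []
180 (np.int64(229), np.int64(257)) beam rows []
182 (np.int64(228), np.int64(258)) beam rows []
184 (np.int64(228), np.int64(232)) beam rows [225]
186 None beam rows [225 226]
```

```bash
python3 -c "
from station import arm
print(arm.sign_off())"
```

```text
the job is handed in; nothing more can be done
None
```

The job is handed in at about 15.5 s of the 61 s allowed. Sign-off gives no verdict, so what follows rests on my own checks.

- **Chips:** I took the nearer orange scraper and pushed all three chips off the bed in one sweep. They were measured in the tray at bench x ≈ 65 mm, y ≈ 22, 4 and −25 mm.
- **Scraper:** I stood it back where it came from and released it. It was upright when last seen, just after release.
- **Green cell:** It is gripped on its frosted faces, with the fingers 23.7 mm apart, and held still in the light path.
    - **Sideways:** I first measured about 2 mm of offset in the wrist view and corrected it. The beam is now at column 279 and the cell centre at 278.4.
    - **Height:** The scene view agrees with the intended height to about 1 pixel (roughly 2 mm).
    - **Angle:** It is square to the beam to about 0.1° of my estimated bench angle of 15.8°.
    - **Contact:** The wrist force was under 1 N.

**Less certain:**
- The last check used pixel numbers only, because the picture limit of 12 was reached.
- Before the nudge, the calibrated wrist view put the beam about 2 mm from my top-view estimate. I trusted the direct comparison of beam and cell in one image.
- I did not re-measure the amber cell, lens cap or magnifier at the end. I saw no contact with them.

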